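Set the ball vice level in its ring rest

TASK

The engraver's ball vice has been left tipped over on the bench. Pick it up and lower it gently, round side down, into the ring of the adjustable ring rest until the ring carries it, without dropping or forcing it, so that it stays there centred with its round table level, then let go. Leave the bottles, the white tablet and the wooden ring clamp where they are.

Things in the scene. Friction and masses are not known exactly. Their poses are not given: they have to be found in the camera images.
- ball_vice: Loose engraver's ball vice, 0.5 to 0.8 kg, one rigid body. Origin: centre of the ball; z: its axis, toward the jaws. Below z = 0 a dark steel half ball, radius 36 mm. It starts tipped about 37 degrees, resting on the ball and the edge of its table, jaws leaning toward the robot and to its right (10 to 60 degrees from -x), its y level. Top-heavy: it falls over on the bench, but in the ring stays at whatever tilt it is left.
- vice_grip (a point): Point on the vice's axis, 30 mm above the ball centre, between the jaws: light metal blocks, together 34 mm in the body's x and 34 mm in y, top 42 mm above the ball centre. Their flat sides face the body's +y and -y: grip here, across y. (Brass screw ends at +x and -x.)
- vice_table (a point): Centre of the top of the vice's round, knurled steel table, at the ball centre (body origin); the table has radius 48 mm and is 10 mm thick. A dark washer of radius 24 mm round the jaws' foot is 4 mm higher.
- ring_rest: Fixed ring rest; origin under the centre of its dark foot (radius 50 mm), on the bench; z up, the ring's axis. A column in its socket carries, on three posts, a level steel ring: inner radius 28 mm, outer 38 mm. The column is clamped firmly at a height that is NOT measured: the ring's top lies anywhere from 68 to 98 mm above the bench, so feel for it.
- rest_socket (a point): Top centre of the ring rest's socket, 36 mm above the bench, on the ring's axis (it does not move with the column). A brass thumbscrew sticks out 34 mm to one side, 29 mm up. Seated in the ring, the 36 mm ball's centre is about 23 mm above the ring's top, clear of all below.
- brown_bottle: Amber glass bottle with black cap, 41 mm across, 98 mm high, origin under its centre. Leave alone.
- flux_bottle: Translucent bottle with milky cap, 46 mm across, 102 mm high, origin under its centre. Leave alone.
- borax_tablet: White round tablet, 43 mm across, 15 mm high, origin under its centre. Leave alone.
- ring_clamp: Turned wooden handle lying on the bench, 114 x 25 x 22 mm, long along its x, origin under its centre. Leave alone.
Not all that is in view belongs to the job. What is shaped like the ring_rest but purple is not meant.

How it is judged:
On the way:
1. the ball vice is lifted clear of the bench (height (world z) of ball_vice above 0.07 m), for 0.2 s.
At the end, for the whole second after the job is handed in: The ball vice sits alone in the ring: its ball centre within 4 mm of the ring's axis seen from above, its axis within 4 degrees (0.07 rad) of vertical, carried by the ring rest, released and still; never dropped, never pressed on with over 45 N (horizontal distance between ball_vice and ring_rest below 0.004 m and angle between ball_vice's own z axis and vertical below 0.07 rad and contact force between ball_vice and ring_rest above 2 N and height (world z) of ball_vice above 0.075 m and linear speed of ball_vice below 0.02 m/s and angular speed of ball_vice below 0.1 rad/s); the robot touches nothing.
It fails at once if the vice is rammed onto the ring rest (more than 45 N between them) (contact force between ball_vice and ring_rest above 45 N).
It fails at once if a bystander is moved by more than 30 mm (distance of any of brown_bottle, flux_bottle, borax_tablet, ring_clamp from where it was at the start of the episode above 0.03 m).
It fails at once if the vice is dropped (it falls at over 0.25 m/s, some 3 mm, with no finger on it) (linear speed of ball_vice above 0.25 m/s and contact force between the fingers and ball_vice below 0.2 N).
It also fails if it takes over 51 s, if anything falls off the work surface, if the arm or the gripper's body presses on something with over 40 N, if the wrist force passes 120 N, or if a joint passes its speed limit or range.

ROBOT

A 6-joint arm with a two-finger parallel gripper is mounted at the origin on a cart in front of the work surface, level with it; the furniture and walls round the work are solid. World frame = base frame: x ahead of the robot, y to its left, z up, the work surface at z = 0. Lengths are in m, angles in rad, forces in N, time in s.
With the tool pointing down it reaches from about 0.35 to 0.8 m from the base axis. Payload 7.3 kg.
Tool frame: the origin (TCP) lies between the finger pads; the fingertips stand 25 mm ahead of it and the grasp point (between the pads) lies 6 mm ahead of it (r.tip_extent is the distance from the TCP to the fingertips, in m); z points along the fingers, y is the direction in which the jaws open and shut (so a half turn about z gives the same grasp; the last joint's range is limited). The gripper opens to 85 mm and grips with 20 to 120 N. Pads are 22 mm wide; open, the fingers measure 114 mm over their backs; the gripper's body (76 mm by 85 mm) begins 54 mm behind the grasp point. The pads swing forward as they close: fully open they stand 13 mm farther back than shut.
Start: joints at [-0.146, 0.342, 1.524, -0, 1.275, -0.146], TCP at [0.525, 0, 0.256] pointing down, gripper open.
Joint ranges: [-2.53, 2.53], [-0.77, 2.02], [0.04, 2.7], [-1, 4.14], [0.28, 2.66], [-3.11, 3.11]. Speed limits (rad/s): [2.57, 2.57, 3.14, 3.14, 3.14, 3.14].

INTERFACE

Orientations are given as a unit quaternion [x, y, z, w].
In Python, from workcell import r, command_gripper, optics gives the robot as it stands. The module is installed in compiled form; this text tells all that it offers. Calls block until the motion is done:
- r.reach(position, orientation): joint-space move of the TCP to a pose.
- r.move_straight(position, orientation=None, speed=0.15, max_force=None): straight line of the TCP; orientation=None keeps the orientation; speed is the mean speed in m/s. With max_force (N) it stops when the force on the tool has changed by that much, and returns True; else False.
- r.movej(angles): joint-space move.
- command_gripper(opening, force=None): finger opening in m; force is the grip in N (None keeps the last); returns when the fingers have stopped.
- r.hold(seconds).
- r.solve_ik(position, orientation): joint angles nearest the present ones, or None.
- r.read_state(): the state.
- optics.get_image(name): name is "scene" or "side" or "wrist"; returns (picture, depth): 420x560x3 uint8, red, green, blue; 420x560 float32, m along the optical axis (not along the pixel's ray), 0 where there is no reading.
- optics.camera_model(name): a dict with "K" (3x3 intrinsics, pixels), "R" (3x3) and "t" (3): a world point X has camera coordinates R X + t; the wrist camera has in their place "tool_from_camera" (4x4, takes a point from camera to tool coordinates, whose origin is the TCP and whose axes are the flange's). Camera axes: x right, y down, z forward; pixel columns grow to the right and rows downward; lengths in m; the calibration is good to about 2 mm. A picture is of the moment at which its call begins: read the wrist's pose just before it. camera_model takes no time and is no camera call.
A pose or a line that the arm cannot do raises r.PlanningError and nothing moves.
- r.finish_job(): hands the job in, once; it reports no verdict.
The state is a dict: "time_s": time; "joint_positions": joint angles; "dq": joint speeds; "tau": joint torques, N m; "eef_pos": TCP position; "eef_rot": TCP orientation; "contact_force": force on the tool from outside, world axes, zero at the start; "torque": the same for the moment, N m; "grip_width": finger opening in m.
Only numpy, scipy, OpenCV 4.12 (cv2) and the standard library are available. Lean on these libraries where they do the work, as an engineer would, in place of code of your own. Each camera call takes 0.05 s, during which the arm holds its last target.

## Working session

There is one attempt and no reset: what is moved stays moved. The work goes in short steps, each a Python script; the robot and the scene stay as the last script left them, time stands still between calls to the robot, and variables do not carry over. Pictures are saved under pics/ and viewed, and the job is handed in when it is done.

```bash
mkdir -p pics; ls; cat > h.py <<'E'
import numpy as np, cv2
from workcell import r, command_gripper, optics
from scipy.spatial.transform import Rotation as Ro
def cam(n):
    m=optics.camera_model(n)
    if n=="wrist":
        s=r.read_state(); T=np.eye(4); T[:3,:3]=Ro.from_quat(s['eef_rot']).as_matrix(); T[:3,3]=s['eef_pos']
        T=T@np.array(m['tool_from_camera'])
    else:
        T=np.eye(4); R=np.array(m['R']); T[:3,:3]=R.T; T[:3,3]=-R.T@np.array(m['t'])
    return np.array(m['K']),T
def shot(n,tag):
    K,T=cam(n); p,d=optics.get_image(n)
    cv2.imwrite(f'pics/{tag}.png',p[:,:,::-1]); np.savez(f'pics/{tag}.npz',p=p,d=d,K=K,T=T); return p,d,K,T
def cloud(d,K,T):
    v,u=np.indices(d.shape); X=np.stack([(u-K[0,2])/K[0,0]*d,(v-K[1,2])/K[1,1]*d,d],-1)
    return X@T[:3,:3].T+T[:3,3]
def load(tag):
    z=np.load(f'pics/{tag}.npz'); return z['p'],z['d'],z['K'],z['T'],cloud(z['d'],z['K'],z['T'])
E
python3 - <<'E'
from h import *
for n in("scene","side","wrist"): shot(n,n+'0'); K,T=cam(n); print(n,T[:3,3].round(3),T[:3,2].round(2),K[0,0])
s=r.read_state(); print(s)
E
```

```text
pics
scene [ 0.06  -0.561  0.862] [ 0.46  0.51 -0.73] 527.2628350678616
side [0.358 0.754 0.465] [ 0.22 -0.86 -0.46] 396.43081089767674
wrist [0.525 0.074 0.373] [-0.   -0.29 -0.96] 309.9340000818534
{'time_s': 0.15, 'joint_positions': array([-1.46033571e-01,  3.42565676e-01,  1.52479854e+00, -1.88465416e-05,
        1.27540181e+00, -1.46009830e-01]), 'dq': array([ 0.00032385, -0.00280895, -0.00135881,  0.0002032 ,  0.0010706 ,
        0.00133831]), 'tau': array([ 1.24654900e-03, -4.33907533e+01, -2.46148127e+01, -9.02174702e-05,
        5.71925848e-03,  3.60333468e-05]), 'eef_pos': array([5.24726885e-01, 3.95460211e-05, 2.55783707e-01]), 'eef_rot': array([ 7.07113110e-01,  7.07100209e-01, -3.57303520e-04, -4.65415382e-04]), 'contact_force': array([-0.52053201, -0.14019126, -0.78896351]), 'torque': array([0.01023769, 0.01169251, 0.0037583 ]), 'grip_width': 0.08504211443406515}
```

View pics/scene0.png

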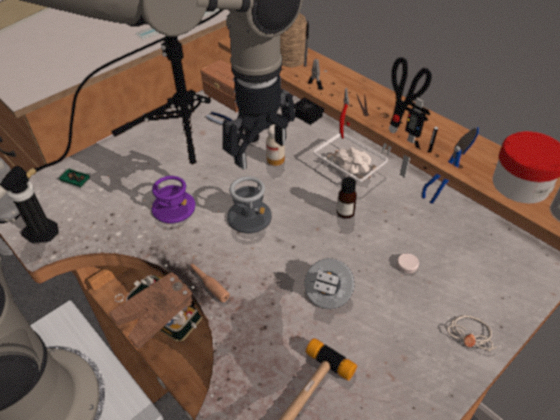

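View pics/side0.png

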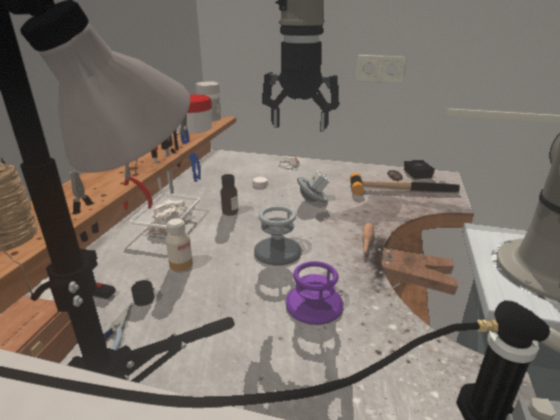

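View pics/wrist0.png

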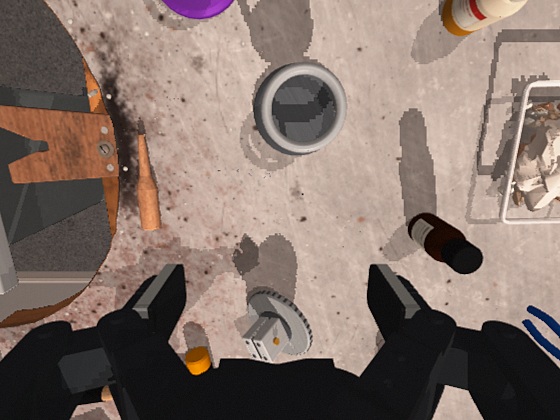

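The scene picture has two ring-rest shapes: grey at about (248,203) and purple at about (172,198). The grey one matches the dark foot and steel ring, and the purple one is excluded. The vice is at scene (328,285), side (313,190) and wrist (275,325). The brown bottle is at scene (346,198), the tablet at (408,264), the clamp at (210,283) and the flux bottle at (276,150). Next come an enlarged crop and the measurements.

```bash
python3 - <<'E'
from h import *
p,d,K,T,X=load('scene0')
a=cv2.resize(p[165:240,215:290],(400,400),interpolation=cv2.INTER_CUBIC)
b=cv2.resize(p[250:315,295:360],(400,400),interpolation=cv2.INTER_CUBIC)
cv2.imwrite('pics/crop0.png',np.hstack([a,b])[:,:,::-1])
for tag,box in(('scene0',(165,240,220,280)),('wrist0',(50,165,245,360)),('side0',(200,268,245,310))):
    X=load(tag)[4][box[0]:box[1],box[2]:box[3]].reshape(-1,3)
    P=X[(X[:,2]>0.055)&(X[:,2]<0.12)]; z=np.percentile(P[:,2],90)
    Q=P[P[:,2]>z-0.006]
    A=np.c_[2*Q[:,:2],np.ones(len(Q))]; s=np.linalg.lstsq(A,(Q[:,:2]**2).sum(1),rcond=None)[0]
    print('ring',tag,z.round(4),s[:2].round(4),np.sqrt(s[2]+s[0]**2+s[1]**2).round(4),len(Q), Q.min(0).round(3),Q.max(0).round(3))
for tag,box in(('scene0',(250,315,295,360)),('wrist0',(280,358,225,320)),('side0',(165,212,290,335))):
    X=load(tag)[4][box[0]:box[1],box[2]:box[3]].reshape(-1,3)
    P=X[(X[:,2]>0.006)&(X[:,2]<0.12)]
    print('vice',tag,len(P),P.min(0).round(3),P.max(0).round(3),np.median(P,0).round(3))
    # plane ransac
    rng=np.random.default_rng(0);best=0
    for i in range(3000):
        q=P[rng.choice(len(P),3,False)];n=np.cross(q[1]-q[0],q[2]-q[0]);l=np.linalg.norm(n)
        if l<1e-6: continue
        n/=l; n*=np.sign(n[2])
        if not 0.65<n[2]<0.92: continue
        m=abs((P-q[0])@n)<0.0015
        if m.sum()>best: best=m.sum();M=m
    I=P[M];c=I.mean(0);n=np.linalg.svd(I-c)[2][2];n*=np.sign(n[2])
    print(' plane',best,c.round(4),n.round(3),'tilt',np.degrees(np.arccos(n[2])).round(1),'az from -x',np.degrees(np.arctan2(-n[1],-n[0])).round(1),I.min(0).round(3),I.max(0).round(3))
E
```

```text
ring scene0 0.0918 [0.5467 0.0791] 0.0333 356 [0.51  0.042 0.086] [0.584 0.119 0.097]
ring wrist0 0.0914 [0.5486 0.0827] 0.0329 2738 [0.512 0.045 0.085] [0.586 0.12  0.094]
ring side0 0.0907 [0.5459 0.0838] 0.0331 343 [0.509 0.045 0.085] [0.583 0.12  0.093]
vice scene0 1996 [ 0.483 -0.229  0.006] [ 0.568 -0.134  0.081] [ 0.519 -0.189  0.043]
 plane 867 [ 0.5258 -0.1832  0.0359] [-0.562 -0.187  0.806] tilt 36.3 az from -x 18.4 [ 0.484 -0.229  0.006] [ 0.564 -0.134  0.064]
vice wrist0 3489 [ 0.484 -0.224  0.006] [ 0.568 -0.13   0.079] [ 0.523 -0.169  0.052]
 plane 1542 [ 0.5309 -0.1672  0.042 ] [-0.553 -0.191  0.811] tilt 35.8 az from -x 19.1 [ 0.486 -0.224  0.007] [ 0.565 -0.131  0.063]
vice side0 694 [ 0.484 -0.397  0.006] [0.622 0.065 0.092] [ 0.516 -0.166  0.047]
 plane 190 [ 0.5213 -0.1627  0.0381] [-0.559 -0.177  0.81 ] tilt 35.9 az from -x 17.6 [ 0.484 -0.218  0.007] [0.561 0.06  0.089]
```

View pics/crop0.png

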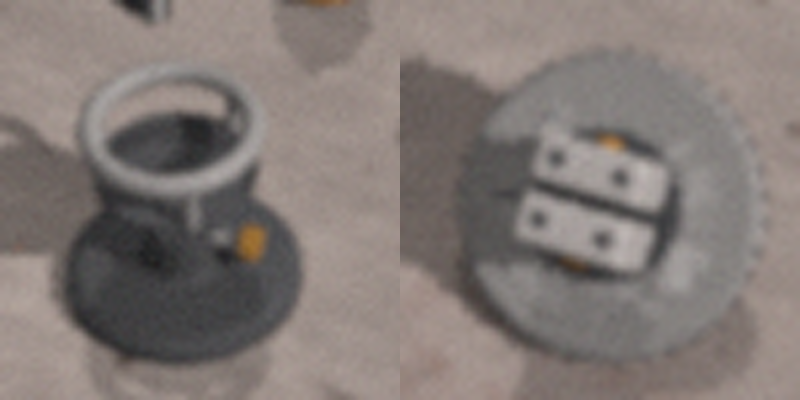

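The crop confirms the grey rest: dark foot, brass thumbscrew and steel ring. It also shows the vice jaws with brass screw ends at their top and bottom, which are the body ±x sides. Next I compute the vice's centre and the grasp.

```bash
cat >> h.py <<'E'
def ring_est(X,box):
    P=X[box[0]:box[1],box[2]:box[3]].reshape(-1,3); P=P[(P[:,2]>.055)&(P[:,2]<.12)]
    z=np.percentile(P[:,2],90); return P[P[:,2]>z-.006]
def table_fit(P,n0,tol=.12,thr=.0015,R=.048):
    """plane + circle (known radius) of the table top; returns centre, normal"""
    rng=np.random.default_rng(0);best=0;M=None
    for i in range(4000):
        q=P[rng.choice(len(P),3,False)];n=np.cross(q[1]-q[0],q[2]-q[0]);l=np.linalg.norm(n)
        if l<1e-6: continue
        n/=l; n*=np.sign(n@n0)
        if n@n0<np.cos(tol): continue
        m=abs((P-q[0])@n)<thr
        if m.sum()>best: best=m.sum();M=m
    I=P[M];c=I.mean(0);n=np.linalg.svd(I-c,full_matrices=False)[2][2];n*=np.sign(n@n0)
    I=P[abs((P-c)@n)<.002]
    e1=np.cross(n,[0,0,1.]); e1=np.cross(n,[1.,0,0]) if np.linalg.norm(e1)<.1 else e1; e1/=np.linalg.norm(e1); e2=np.cross(n,e1)
    U=np.c_[(I-c)@e1,(I-c)@e2].astype(np.float32)
    # rim points: per direction extreme from a running centre, then robust circle fit with fixed R
    from scipy.optimize import least_squares
    c2=np.array(cv2.minEnclosingCircle(U)[0])
    for _ in range(6):
        D=U-c2;rad=np.hypot(*D.T);k=((np.arctan2(D[:,1],D[:,0])+np.pi)/(2*np.pi)*48).astype(int)%48
        B=np.array([D[k==j][np.argsort(rad[k==j])[-2]]+c2 for j in range(48) if (k==j).sum()>3 and rad[k==j].max()>.04])
        c2=least_squares(lambda s:np.hypot(*(B-s).T)-R,c2,loss='soft_l1',f_scale=.001).x
    rr=np.hypot(*(B-c2).T)
    return c+e1*c2[0]+e2*c2[1],n,(len(I),len(B),rr.mean().round(4),rr.std().round(4))
E
python3 - <<'E'
from h import *
n0=np.array([-.557,-.187,.808]);n0/=np.linalg.norm(n0)
for tag,box in(('scene0',(250,315,295,360)),('wrist0',(280,358,225,320)),('side0',(165,212,290,335))):
    X=load(tag)[4][box[0]:box[1],box[2]:box[3]].reshape(-1,3)
    P=X[(X[:,2]>0.004)&(X[:,2]<0.12)&(abs(X[:,0]-.527)<.08)&(abs(X[:,1]+.18)<.08)]
    c,n,i=table_fit(P,n0); print(tag,c.round(4),n.round(3),i)
    e=np.array([-n[1],n[0],0]);e/=np.linalg.norm(e); x=np.cross(e,n)
    for cc in [c]:
        D=P-cc; m=(D@n>.039)&(D@n<.046); J=D[m]; 
        if m.sum()>5: print('  jaw tops',m.sum(),'y',(J@e).min().round(4),(J@e).max().round(4),'x',(J@x).min().round(4),(J@x).max().round(4), 'h',np.median(J@n).round(4))
E
```

```text
scene0 [ 0.5243 -0.1816  0.0354] [-0.562 -0.188  0.805] (1054, 48, np.float64(0.0467), np.float64(0.0007))
  jaw tops 284 y -0.0173 0.0188 x -0.0182 0.0172 h 0.042
wrist0 [ 0.5245 -0.1789  0.0349] [-0.552 -0.191  0.812] (1596, 39, np.float64(0.0468), np.float64(0.0009))
  jaw tops 411 y -0.0181 0.0151 x -0.0175 0.0182 h 0.0418
side0 [ 0.521  -0.1826  0.0336] [-0.558 -0.181  0.81 ] (196, 28, np.float64(0.0452), np.float64(0.0034))
  jaw tops 52 y -0.0194 0.0166 x -0.02 0.0116 h 0.0418
```

```bash
cat >> h.py <<'E'
n=np.array([-np.sin(np.radians(36.2))*np.cos(np.radians(18.6)),-np.sin(np.radians(36.2))*np.sin(np.radians(18.6)),np.cos(np.radians(36.2))])
C=np.array([.5243,-.1803,.0355])
e=np.array([-n[1],n[0],0]);e/=np.linalg.norm(e)
def quat(z,y): 
    return Ro.from_matrix(np.c_[np.cross(y,z),y,z]).as_quat()
E
python3 - <<'E'
from h import *
print(r.tip_extent)
Z=np.array([0,0,-1.])
for s in(1,-1):
    q=quat(-n,s*e); qd=quat(Z,s*e)
    for nm,p,o in(('grasp',C+.036*n,q),('pre',C+.13*n,q),('up',C+.036*n+[0,0,.15],q),('upright',np.r_[C[:2],.25],qd),('place',np.r_[.547,.082,.16],qd)):
        j=r.solve_ik(p,o); print(s,nm,None if j is None else np.round(j,2))
E
```

```text
0.025
1 grasp [-0.8   0.56  2.08  1.27  0.59 -0.67]
1 pre [-0.93  0.36  2.1   0.99  0.73 -0.46]
1 up [-0.8   0.27  1.94  0.82  0.81 -0.1 ]
1 upright [-0.47  0.4   1.45 -0.    1.29  0.78]
1 place [ 0.01  0.49  1.58 -0.    1.07  1.26]
-1 grasp [-0.8   0.56  2.08  1.27  0.59  2.47]
-1 pre [-0.93  0.36  2.1   0.99  0.73  2.68]
-1 up [-0.8   0.27  1.94  0.82  0.81  3.04]
-1 upright [-0.47  0.4   1.45 -0.    1.29 -2.36]
-1 place [ 0.01  0.49  1.58 -0.    1.07 -1.89]
```

```bash
python3 - <<'E'
from h import *
q=quat(-n,e)
r.reach(C+.125*n,q)
print(r.read_state()['time_s'])
p,d,K,T=shot('wrist','w1'); X=cloud(d,K,T)
P=X.reshape(-1,3);P=P[(P[:,2]>.004)&(np.linalg.norm(P-C,axis=1)<.07)]
c,nn,i=table_fit(P,n); print(c.round(4),nn.round(3),i)
ee=np.array([-nn[1],nn[0],0]);ee/=np.linalg.norm(ee);x=np.cross(ee,nn);D=P-c;J=D[(D@nn>.039)&(D@nn<.046)]
print(len(J),(J@ee).min(),(J@ee).max(),(J@x).min(),(J@x).max())
E
```

```text
1.1167
[ 0.5249 -0.1805  0.0354] [-0.555 -0.198  0.808] (6816, 48, np.float64(0.0478), np.float64(0.0003))
2065 -0.017770089415870705 0.017490962541094713 -0.017433662898864544 0.018006755663314666
```

View pics/w1.png

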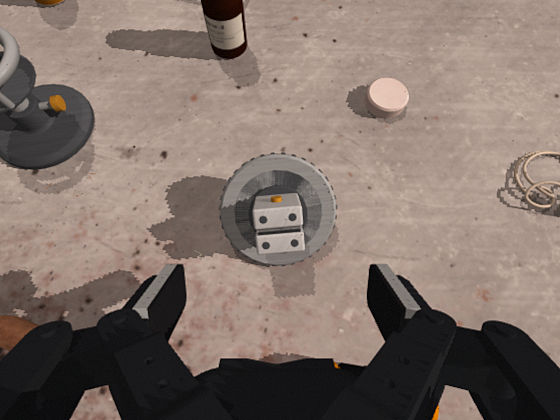

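The picture shows the vice at (278,210), centred between the fingers, with the jaw sides facing them. The fit gives a table radius of 47.8 mm and centre height of 35.4 mm, as expected. Now the grasp.

```bash
cat >> h.py <<'E'
n=np.array([-.5555,-.1955,.808]);n/=np.linalg.norm(n)
C=np.array([.5248,-.1804,.0356]); e=np.array([-n[1],n[0],0]);e/=np.linalg.norm(e)
E
python3 - <<'E'
from h import *
q=quat(-n,e)
r.move_straight(C+.1*n,q,speed=.1)
b=r.move_straight(C+.037*n,q,speed=.06,max_force=8)
s=r.read_state();print(b,s['eef_pos'],(C+.037*n).round(4),s['contact_force'],s['time_s'])
if not b:
    command_gripper(.045,30); command_gripper(.03,30)
    s=r.read_state();print('30N',s['grip_width'],s['contact_force'],s['time_s'])
    command_gripper(.02,100)
    s=r.read_state();print('100N',s['grip_width'],s['contact_force'],s['time_s'])
shot('scene','s2'); shot('wrist','w2')
E
```

```text
False [ 0.50425832 -0.18780109  0.06576717] [ 0.5042 -0.1876  0.0655] [0.21720429 0.14323195 0.31812002] 2.7667
30N 0.034392477784342755 [-0.11401815 -0.48273927  1.91818137] 3.4833
100N 0.03262880264991271 [-1.66726167 -1.57929611  6.30482953] 3.7
```

View pics/w2.png

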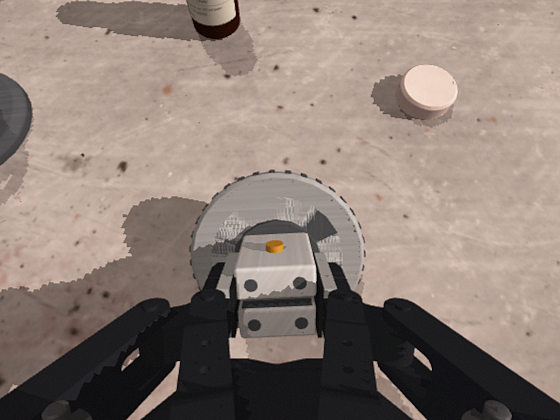

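The picture shows both pads on the flat jaw sides at (232,285) and (320,285). Lift, turn upright, and move over the ring.

```bash
python3 - <<'E'
from h import *
q=quat(-n,e); qd=quat(np.array([0,0,-1.]),e)
p0=np.array(r.read_state()['eef_pos'])
r.move_straight(p0+[0,0,.15],q,speed=.08)
s=r.read_state();print(s['grip_width'],s['contact_force'],s['time_s'])
r.move_straight([.50,-.12,.26],qd,speed=.05)
r.move_straight([.547,.082,.26],qd,speed=.12)
r.move_straight([.547,.082,.185],qd,speed=.08)
r.hold(.5)
s=r.read_state();print(s['eef_pos'],s['grip_width'],s['contact_force'],s['time_s'])
for c in('scene','side','wrist'): shot(c,c+'3')
E
```

```text
0.03249043295379217 [ 0.20532119  0.44415504 -4.72558594] 5.8333
[0.54700533 0.08201645 0.18505329] 0.03273542036162992 [-0.75153533  0.42566294 -5.81130156] 11.0667
```

View pics/scene3.png

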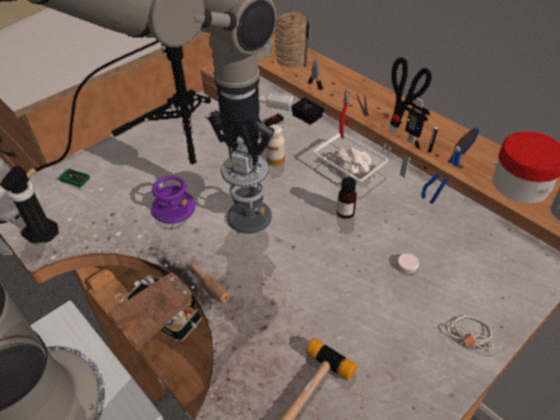

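View pics/side3.png

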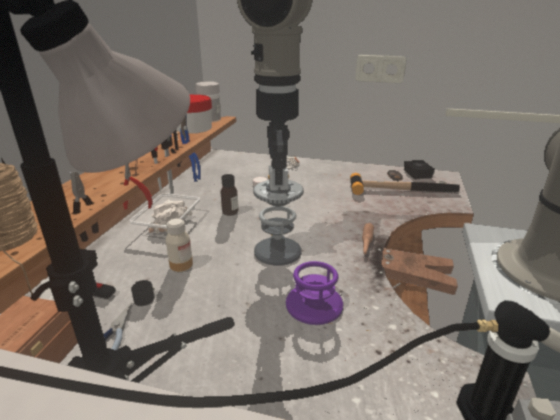

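View pics/wrist3.png

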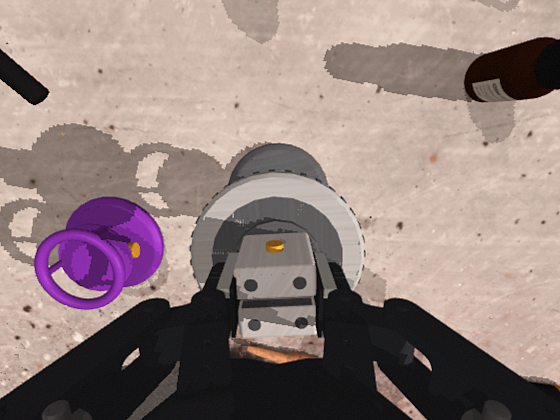

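The scene and side views show the vice held upright above the grey ring: scene table (245,170) over ring (247,192), side table (278,190) over ring (277,215). Now I measure its tilt and its offset from the ring, using the same cameras.

```bash
cat >> h.py <<'E'
from scipy.optimize import minimize
def annulus(Q,z):
    # centre of flat annulus r 28..38: maximise points inside
    Q=Q[abs(Q[:,2]-z)<.0025][:,:2]
    f=lambda s:np.sum(np.minimum(np.abs(np.clip(np.abs(np.hypot(*(Q-s).T)-.033)-.0045,0,None)),.003)**2)*1e6
    return minimize(f,Q.mean(0),method='Nelder-Mead',options=dict(xatol=1e-5)).x,len(Q)
def centre_extent(Q): # mean of extents over many directions
    A=np.linspace(0,np.pi,36,endpoint=False); V=np.c_[np.cos(A),np.sin(A)]; pr=Q[:,:2]@V.T
    m=(np.percentile(pr,99.5,axis=0)+np.percentile(pr,.5,axis=0))/2; return np.linalg.lstsq(V,m,rcond=None)[0]
E
python3 - <<'E'
from h import *
for tag,box in(('scene0',(165,240,220,280)),('wrist0',(50,165,245,360)),('side0',(200,268,245,310))):
    Q=ring_est(load(tag)[4],box); z=np.percentile(Q[:,2],70); print(tag,z.round(4),annulus(Q,z),centre_extent(Q).round(4))
C0=np.array([.547,.082,.148])
for t in('scene3','side3','wrist3'):
    P=load(t)[4].reshape(-1,3); P=P[(np.hypot(*(P-C0)[:,:2].T)<.056)&(abs(P[:,2]-.148)<.016)]
    c,nn,i=table_fit(P,np.array([0,0,1.]),tol=.12); print(t,c.round(4),nn.round(4),'tilt',np.degrees(np.arccos(nn[2])).round(2),i)
s=r.read_state(); print(s['torque'])
E
```

```text
scene0 0.0914 (array([0.54691371, 0.079778  ]), 260) [0.547  0.0796]
wrist0 0.0912 (array([0.54868544, 0.08270246]), 2450) [0.5487 0.0828]
side0 0.0904 (array([0.54634251, 0.08232412]), 246) [0.5459 0.0831]
scene3 [0.5455 0.0818 0.1482] [-0.0034  0.0059  1.    ] tilt 0.39 (598, 36, np.float64(0.0462), np.float64(0.0017))
side3 [0.5446 0.0815 0.1472] [-0.0024  0.0166  0.9999] tilt 0.96 (551, 40, np.float64(0.0457), np.float64(0.0017))
wrist3 [0.5469 0.0828 0.1477] [0.0032 0.0072 1.    ] tilt 0.45 (10233, 31, np.float64(0.048), np.float64(0.0002))
[ 0.04066745  0.00516909 -0.03317135]
```

Tilt is under 1° in all three cameras. The ring-to-vice offset is about +1.6 mm in x, but y is ambiguous by ±2 mm. I'll back off with the same orientation so the wrist camera sees the ring and its bias cancels.

```bash
python3 - <<'E'
from h import *
qd=quat(np.array([0,0,-1.]),e)
tx=np.array([e[1]*-1,e[0],0]); # y x z = e x (0,0,-1)
tx=np.cross(e,[0,0,-1.]); print(tx)
r.move_straight([.547,.082,.24],qd,speed=.1)
for k,dd in enumerate((.09,.12)):
    r.move_straight(np.array([.547,.082,.26])-dd*tx,qd,speed=.1); r.hold(.3)
    shot('wrist',f'wr{k}'); X=load(f'wr{k}')[4]
    m=(np.hypot(X[:,:,0]-.547,X[:,:,1]-.082)<.055)&(X[:,:,2]>.08)&(X[:,:,2]<.105)
    Q=X[m]; z=np.percentile(Q[:,2],70); Q=Q[Q[:,2]>z-.004]; print(k,len(Q),z.round(4),annulus(Q,z),centre_extent(Q).round(4),Q.min(0).round(4),Q.max(0).round(4))
    P=X.reshape(-1,3); tc=np.array(r.read_state()['eef_pos'])-[0,0,.037]
    P=P[(np.hypot(*(P-tc)[:,:2].T)<.056)&(abs(P[:,2]-tc[2])<.016)]
    c,nn,i=table_fit(P,np.array([0,0,1.])); print('vice-tcp',(c-tc).round(4),nn.round(4),i)
print(r.read_state()['time_s'])
E
```

```text
[0.94328777 0.33197617 0.        ]
0 2676 0.0912 (array([0.54876178, 0.08219336]), 2429) [0.5488 0.0823] [0.5114 0.0451 0.0872] [0.5862 0.1198 0.0934]
vice-tcp [-0.0001  0.0008 -0.0003] [0.0025 0.0069 1.    ] (10212, 31, np.float64(0.048), np.float64(0.0003))
1 2966 0.0912 (array([0.54860154, 0.08231122]), 2673) [0.5486 0.0822] [0.5112 0.0448 0.0872] [0.5864 0.1198 0.0937]
vice-tcp [ 0.0001  0.0008 -0.0003] [0.002  0.0074 1.    ] (10241, 31, np.float64(0.048), np.float64(0.0002))
14.1417
```

View pics/wr0.png

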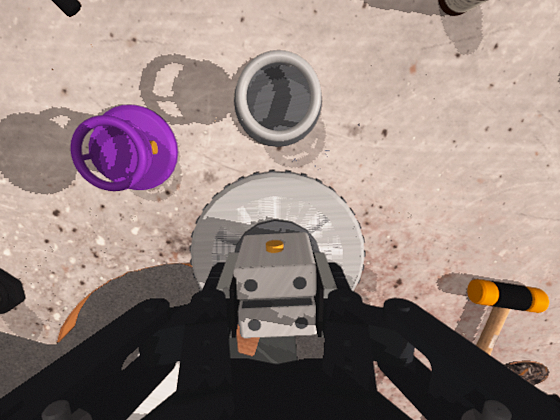

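The picture shows the ring at (278,98) and the held vice at (278,235). The same-pose measurement puts the ring at (0.5487, 0.0823) and the vice at the TCP plus 0.8 mm in y. So the TCP target is (0.5487, 0.0815), with contact expected at z ≈ 0.151. I'll lower it by feel.

```bash
python3 - <<'E'
from h import *
qd=quat(np.array([0,0,-1.]),e); t=np.array([.5487,.0815,0])
r.move_straight(t+[0,0,.25],qd,speed=.1)
r.move_straight(t+[0,0,.163],qd,speed=.06); r.hold(.3)
f0=np.array(r.read_state()['contact_force'])
b=r.move_straight(t+[0,0,.138],qd,speed=.008,max_force=4)
r.hold(.3); s=r.read_state()
print(b,s['eef_pos'].round(5),'f0',f0.round(2),'f',s['contact_force'].round(2),s['torque'].round(3),s['grip_width'],s['time_s'])
for c in('scene','wrist'): shot(c,c+'4')
X=load('wrist4')[4]; P=X.reshape(-1,3); tc=np.array(s['eef_pos'])-[0,0,.037]
P=P[(np.hypot(*(P-tc)[:,:2].T)<.056)&(abs(P[:,2]-tc[2])<.016)]
c,nn,i=table_fit(P,np.array([0,0,1.])); print('vice-tcp',(c-tc).round(4),c.round(4),nn.round(4),i)
E
```

```text
True [0.54912 0.08149 0.14984] f0 [-0.65  0.06 -5.39] f [1.08 0.11 6.86] [-0.025 -0.082  0.043] 0.032618471931520905 19.4167
vice-tcp [-0.0001  0.0008 -0.0003] [0.549  0.0823 0.1126] [0.0022 0.0066 1.    ] (10196, 31, np.float64(0.048), np.float64(0.0002))
```

View pics/scene4.png

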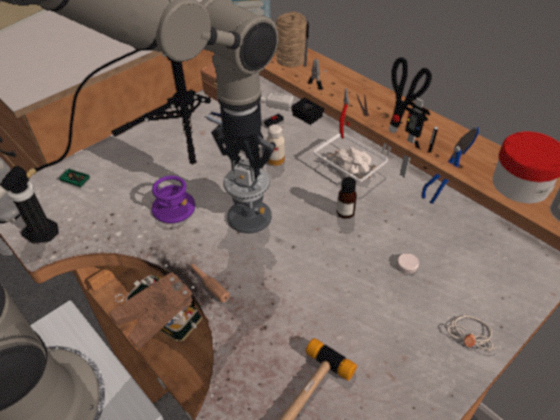

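Contact came at TCP z = 0.150, as predicted. The ring load is about 12 N with a side force of only about 1.7 N, so the vice is seated on the ring rather than touching one side. Release gently.

```bash
python3 - <<'E'
from h import *
def rep(l):
    s=r.read_state(); print(l,s['grip_width'].__round__(4),s['contact_force'].round(2),s['eef_pos'].round(4),round(s['time_s'],2))
command_gripper(.03,20); rep('20N')
for w in(.036,.042,.055): command_gripper(w); rep(w)
r.hold(.2)
s=r.read_state();shot('wrist','w5')
X=load('w5')[4]; P=X.reshape(-1,3); tc=np.array([.549,.0823,.1126])
P=P[(np.hypot(*(P-tc)[:,:2].T)<.056)&(abs(P[:,2]-tc[2])<.016)]
c,nn,i=table_fit(P,np.array([0,0,1.])); print(c.round(4),nn.round(4),i)
E
```

```text
20N 0.0328 [ 0.91 -0.44  5.51] [0.5491 0.0815 0.1499] 19.73
0.036 0.0363 [ 1.02 -1.75  1.56] [0.548  0.0813 0.1484] 19.95
0.042 0.042 [ 0.26 -0.01  1.03] [0.5476 0.0815 0.1481] 20.18
0.055 0.0552 [0.65 0.6  0.65] [0.5478 0.0815 0.1483] 20.47
[0.5493 0.0824 0.1127] [0.0053 0.0137 0.9999] (11329, 35, np.float64(0.0475), np.float64(0.0013))
```

View pics/w5.png

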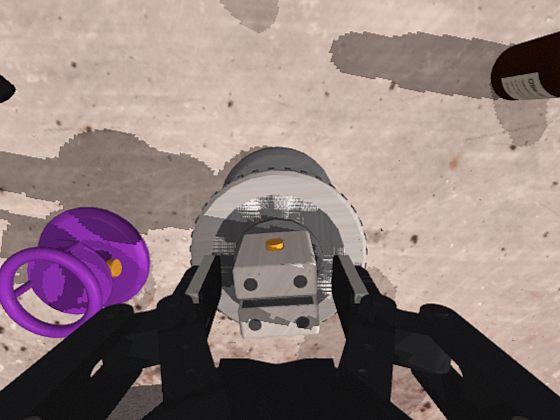

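The vice stands free between the opened fingers at (278,265) with a tilt of about 0.85°. Retreat straight up and check.

```bash
python3 - <<'E'
from h import *
command_gripper(.07)
s=r.read_state();p=np.array(s['eef_pos'])
b=r.move_straight(p+[0,0,.10],speed=.06,max_force=6); print(b)
p=np.array(r.read_state()['eef_pos']); tx=np.cross(e,[0,0,-1.])
r.move_straight(p+[0,0,.03]-.09*tx,speed=.12); r.hold(.5)
for c in('scene','side','wrist'):
    shot(c,c+'6'); X=load(c+'6')[4]; P=X.reshape(-1,3); tc=np.array([.549,.0823,.1126])
    P=P[(np.hypot(*(P-tc)[:,:2].T)<.056)&(abs(P[:,2]-tc[2])<.012)]
    k,nn,i=table_fit(P,np.array([0,0,1.])); print(c,k.round(4),nn.round(4),'tilt',np.degrees(np.arccos(nn[2])).round(2),i)
print(r.read_state()['time_s'],r.read_state()['eef_pos'])
E
```

```text
False
scene [0.5479 0.0806 0.1129] [-3.000e-04  1.980e-02  9.998e-01] tilt 1.13 (587, 39, np.float64(0.0462), np.float64(0.0014))
side [0.5467 0.0811 0.1122] [0.0026 0.0217 0.9998] tilt 1.25 (587, 40, np.float64(0.0459), np.float64(0.0016))
wrist [0.5489 0.0822 0.1127] [0.0039 0.0133 0.9999] tilt 0.79 (7411, 48, np.float64(0.0476), np.float64(0.0003))
24.425 [0.46286875 0.05161097 0.27802486]
```

View pics/scene6.png

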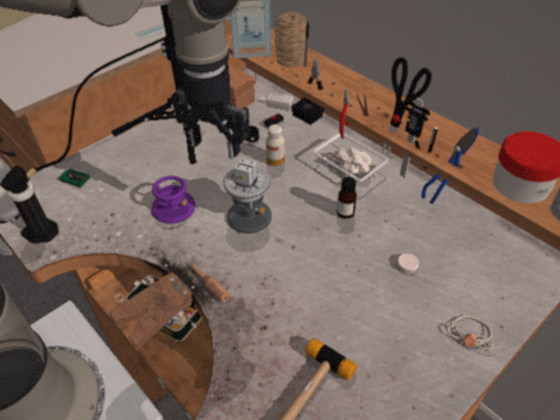

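View pics/side6.png

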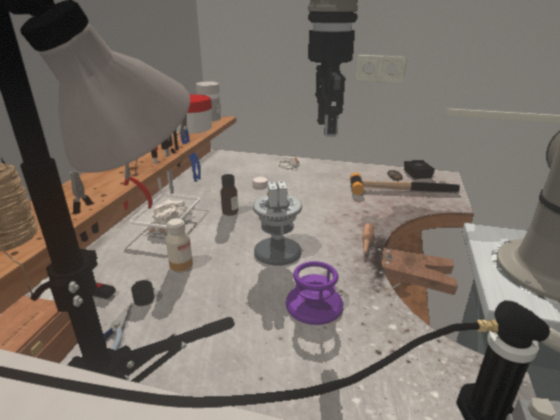

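The vice sits level in the grey ring, at scene (246,183) and side (278,205). The gripper is clear and the bystanders are where they were. Each camera puts it within about 1.5–2 mm of its own ring measurement, with a tilt of about 1°. Handing in.

```bash
python3 -c "
from h import *
r.finish_job(); print(r.read_state()['time_s'])"
```

```text
the job is handed in; nothing more can be done
the job is handed in; nothing more can be done
```

The ball vice is sitting in the grey ring rest, centred and level, with the gripper clear of it, and the job is handed in. I gripped it across its jaws at 100 N, lifted it and turned it upright. I then lowered it by feel until the ring took about 12 N, let go in small steps and backed straight off. The clock read about 24.4 s at the last check before hand-in.

- **Centring:** the wrist camera puts the vice at (0.5489, 0.0822) and the ring at (0.5487, 0.0823), so about 0.2 mm apart. The scene and side cameras show 1 to 2 mm, within the 4 mm limit.
- **Level:** the tilt reads 0.8° to 1.25° depending on the camera, against a limit of 4°.
- **Height:** the ball centre is at 0.113 m, as expected for the ring at 0.091 m.
- **Bystanders:** the bottles, tablet and ring clamp look unmoved in the pictures, but I did not measure them.

The one disagreement was before lowering: the cameras differed by 2 to 3 mm on the vice's offset from the ring. I settled that by measuring both with the wrist camera in the same orientation. The hand-in gave no verdict.

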